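# Check a microtome clamp pin on the go/no-go gap gauge

## Task

Check the microtome's clamp pin on the go/no-go gauge: take it from the stand by its black grip and, upright with its foot low between the jaws, feel it gently in from the funnel-shaped front, through the green-marked go gap and up against the red-marked no-go gap, which must stop it; keep it pressed there with about 8 newtons for a second. Draw it back out through the front, not up through the open top, and set it upright in the stand's green-ringed socket. The jaws sit up to a centimetre or so off the gauge's middle; never press on the gauge with 15 newtons, and leave the things around where they are.

Things in the scene. Friction and masses are not known exactly. Their poses are not given: they have to be found in the camera images.
- pin: Clamp pin, upright, 120 g (varies). Polished steel shaft 16 mm in diameter from its foot (z = 0) to z = 46 mm, foot edge slightly rounded; above it a black ribbed square grip 22 x 22 mm from z = 46 to 82 mm, to be taken by two opposite sides. Origin at the centre of the foot, z along the shaft to the grip, x and y square to the grip's sides. Starts upright in the plain socket, foot 8 mm above the desk.
- pin_tip (a point): Centre of the pin's foot (lowest point on its axis), axes as the pin's.
- gauge: Fixed gap gauge. Dark base 108 (x) x 124 (y) x 8 mm, origin at the centre of its underside, x = push direction, z up. On it a rigid steel jaw plate, clamped up to 12 mm to either side (along y) of the base's middle: this offset is unlisted and new each time; in x it is exact. Jaws stand from z = 11 mm (floor between them) to 32 mm, open above, symmetric about their own middle line.
- go_gap (a point): On the base's middle line at the entry of the go gap, x = -30 mm in the gauge's frame, z = 11 mm (jaw floor). In front a funnel, 49.5 mm wide at x = -46, narrows at 45 degrees each side to 17.5 mm at x = -30; then the go gap (green marks on top) 17.5 mm wide to x = -8. The real gap lies up to 12 mm to either side in y.
- nogo_stop (a point): On the base's middle line at x = 9.3 mm in the gauge's frame, z = 11 mm: where the axis of the 16 mm shaft is stopped by the front corners of the no-go gap (13 mm wide, x = 14 to 40, red marks). Between go and no-go gap a chamber 26 mm wide, x = -8 to 14. Same unlisted y offset as the go gap.
- stand: Grey pin stand, fixed, 60 (x) x 124 (y) x 30 mm high, origin at the centre of its underside, z up. Two round sockets 20 mm in diameter and 22 mm deep (floor 8 mm above the desk), at y = -32 mm (plain) and y = +32 mm (green ring around it).
- plain_socket (a point): Centre of the mouth of the plain socket, 30 mm above the desk, where the pin stands at the start.
- green_socket (a point): Centre of the mouth of the socket with the green ring, 30 mm above the desk: the pin's place when checked.
- specimen_jar_1: White specimen jar with orange cap, 61 mm wide, 62 mm high, bystander behind the work. Origin at its underside.
- specimen_jar_2: White specimen jar with white cap, 51 mm wide, 55 mm high, bystander. Origin at its underside.
- blue_box: Small blue case 26 x 38 x 24 mm, bystander. Origin at its underside.
- marker: White marker with black cap, 128 mm long, 14 mm high, lying on the desk, bystander.
- lab_timer: White square timer 60 x 64 x 18 mm, bystander. Origin at its underside.
- tool_bottle: Amber bottle with pens and brushes, 70 x 79 x 206 mm, bystander at the right. Origin at its underside.

How it is judged:
On the way, in this order (a step that is already met when the one before it is completed fails the run):
1. the pin's foot is down in the green go gap, entered from the front (x of pin_tip in the frame of gauge between -0.027 and -0.01 m and y of pin_tip in the frame of gauge between -0.02 and 0.02 m and z of pin_tip in the frame of gauge between 0.009 and 0.024 m), for 0.04 s.
2. the pin has passed the go gap and is held still against the no-go gap with 4 N or more for 0.5 s (x of pin_tip in the frame of gauge between 0.007 and 0.013 m and y of pin_tip in the frame of gauge between -0.02 and 0.02 m and z of pin_tip in the frame of gauge below 0.024 m and contact force between pin and gauge above 4 N and linear speed of pin below 0.01 m/s and angle between pin_tip's own z axis and vertical below 0.15 rad), for 0.5 s.
At the end, for the whole second after the job is handed in: The pin stands in the green-ringed socket: its foot within 5 mm of the socket's axis and below 13 mm above the desk (socket floor at 8 mm), tilted less than 0.12 rad, at rest and released (horizontal distance between pin_tip and green_socket below 0.005 m and height (world z) of pin_tip below 0.013 m and angle between pin_tip's own z axis and vertical below 0.12 rad and linear speed of pin below 0.02 m/s); the robot touches nothing.
It fails at once if the pin presses on the gauge with more than 15 N (contact force between pin and gauge above 15 N).
It fails at once if the robot itself presses on the gauge with more than 15 N (contact force between any of the fingers, the arm and gauge above 15 N).
It fails at once if the pin's foot is lowered in or lifted out through the gauge's open top (foot 25 to 60 mm above the desk over the passage) (x of pin_tip in the frame of gauge between -0.03 and 0.045 m and y of pin_tip in the frame of gauge between -0.045 and 0.045 m and z of pin_tip in the frame of gauge between 0.025 and 0.06 m).
It fails at once if a bystander is moved by more than 20 mm (distance of any of specimen_jar_1, specimen_jar_2, blue_box, marker, lab_timer, tool_bottle from where it was at the start of the episode above 0.02 m).
It also fails if it takes over 72 s, if anything falls off the work surface, if the arm or the gripper's body presses on something with over 40 N, if the wrist force passes 120 N, or if a joint passes its speed limit or range.

## Robot

A 6-joint arm with a two-finger parallel gripper is mounted at the origin on a cart in front of the work surface, level with it; the furniture and walls round the work are solid. World frame = base frame: x ahead of the robot, y to its left, z up, the work surface at z = 0. Lengths are in m, angles in rad, forces in N, time in s.
With the tool pointing down it reaches from about 0.35 to 0.85 m from the base axis. Payload 8.1 kg.
Tool frame: the origin (TCP) lies at the very end of the fingers, on their centre line; the grasp point (between the pads) lies robot.grip_point_offset behind it (robot.grip_point_offset is the distance from the TCP to the grasp point, in m); z points along the fingers, y is the line along which they close (so a half turn about z gives the same grasp; the last joint's range is limited). The gripper opens to 93 mm and grips with 3 to 60 N. Pads are 15 mm wide; open, the fingers measure 128 mm over their backs; the gripper's body (75 mm by 188 mm) begins 65 mm behind the grasp point.
Start: joints at [1.078, 0.13, 1.488, -0, 1.523, -0.085], TCP at [0.238, 0.551, 0.219] pointing down, gripper open.
Joint ranges: [-2.96, 2.96], [-0.89, 2.26], [0.02, 2.5], [-1.34, 4.48], [0, 2.73], [-2.66, 2.66]. Speed limits (rad/s): [2.39, 2.39, 2.79, 3.14, 3.14, 3.14].

## Interface

Orientations are given as a rotation vector (axis times angle).
In Python, from plant import robot, eyes gives the robot as it stands. The module is installed in compiled form; this text tells all that it offers.
- The arm moves only by the tool apply_moves, never from a script. Its argument "steps" is one flat list of numbers, 7 for each row, row after row: the shift along the tool's x, y, z in units of 30 mm (1.0 is 30 mm), then the turn, a rotation vector about the tool's x, y, z in units of 6 degrees (1.0 is 6 degrees), then the opening in per cent of the stroke, from 0 (shut) to 100 (fully open). In form: [dx, dy, dz, ax, ay, az, fingers, dx, dy, dz, ax, ay, az, fingers, ...]. A call has 1 to 12 rows; each row shifts and turns the commanded pose from where the row before left it, along the tool's axes as they then stand; what a row does not reach is not made up. A row lasts 1/12 s, in which the tool goes at most 41.7 mm and 7.16 degrees, less where a joint would pass 70% of its speed; a pose out of reach is approached as far as the arm can. A call is refused whole if a number of a shift passes 1 or a number of a turn 1, either way. A call with a gripper value outside its range is refused whole. The fingers move at their own pace and stop on an object; "grip_force" is the grip in N (left out, the last holds). Time passes only in rows, so rows that do not move let the fingers close. It gives the time, the measured TCP pose, the force, the opening and the grip force at its end, in the units of the state.
- robot.read_state(): the state, without advancing time (a new reading comes with each control period).
- eyes.read_camera(name): name is "scene" or "side" or "wrist"; returns the picture (480x640x3 uint8, red, green, blue); there is no depth.
- eyes.calibration(name): a dict with "K" (3x3 intrinsics, pixels), "R" (3x3) and "t" (3): a world point X has camera coordinates R X + t. Camera axes: x right, y down, z forward; pixel columns grow to the right and rows downward; lengths in m; the calibration is good to about 2 mm. A picture is of the moment at which its call begins: read the wrist's pose just before it. calibration takes no time and is no camera call; for the wrist camera it gives the pose at the moment of the call.
- robot.close_job(): hands the job in; it is judged then, once.
Trained networks look in the newest picture that a camera, given by its name, has taken for a name from the list of things; names that differ only in an ending like _2 or _b are one class to them, and where a whole thing is asked for, a point or a joint stands for the part that bears it (a point fixed in the world has none). Each returns a list of dicts, best first, with "conf" (0 to 1); they miss things now and then, are a little off and sometimes report something else, mostly with a low value. They report only what shows in the picture. A call takes as long as a camera call.
- eyes.search_frame(camera, thing): "rect" ([left, top, width, height] in pixels, round what is visible of it).
- eyes.place_of(camera, thing): "xy" ([column, row] in pixels: a listed point, or the origin of a listed thing).
The state is a dict: "t": time; "q": joint angles; "dq": joint speeds; "joint_torque": joint torques, N m; "tool_pos": TCP position; "orientation": TCP orientation; "force": force on the tool from outside, world axes, zero at the start; "wrist_torque": the same for the moment, N m; "opening": finger opening in m; "gripper_force": force on a finger pad.
Only numpy, scipy, OpenCV 4.12 (cv2) and the standard library are available. Lean on these libraries where they do the work, as an engineer would, in place of code of your own. Each camera call takes 0.05 s, during which the arm holds its last target. There are 200 camera calls.

## Working session

There is one attempt and no reset: what is moved stays moved. The work goes in short steps, Python scripts to look and compute and a tool call to move; the robot and the scene stay as the last step left them, time stands still between calls to the robot, and variables do not carry over. Pictures are saved under pics/ and viewed, at most 11 in all, crops included, and the job is handed in when it is done.

Besides the shell and the picture viewer there is one more tool, called after "Request:" as name(argument=value, ...), one argument or row to a line, values as JSON. apply_moves: Moves the arm, as the interface text tells. Its arguments: {"type":"object","properties":{"steps":{"type":"array"},"grip_force":{"type":"number"}},"required":["steps"]}

```bash
mkdir -p pics; cat > h.py <<'E'
from plant import robot, eyes
import numpy as np, cv2
from scipy.spatial.transform import Rotation as Ro
def ray(c,uv,z):
    K,R,t=[np.array(c[k]) for k in("K","R","t")]
    d=R.T@np.linalg.inv(K)@np.array([uv[0],uv[1],1.]); o=-R.T@t
    return o+d*(z-o[2])/d[2]
def proj(c,X):
    p=np.array(c["K"])@(np.array(c["R"])@np.array(X)+np.array(c["t"]));return p[:2]/p[2]
def snap(n,f):
    c=eyes.calibration(n); im=eyes.read_camera(n); cv2.imwrite("pics/"+f,im[:,:,::-1]); return c,im
def st():
    s=robot.read_state();print("t",round(s["t"],2),"p",np.round(s["tool_pos"],4),"F",np.round(s["force"],1),"op",round(s["opening"],4),"gf",round(float(np.max(s["gripper_force"])),1));print(np.round(Ro.from_rotvec(s["orientation"]).as_matrix(),3).tolist());return s
E
python3 - <<'E'
from h import *
st();print(robot.grip_point_offset)
Z=dict(plain_socket=.03,green_socket=.03,go_gap=.011,nogo_stop=.011,gauge=0,stand=0,pin_tip=.008,pin=.008)
for n in("scene","side"):
    c,im=snap(n,n+"1.png")
    for k,z in Z.items():
        for d in eyes.place_of(n,k)[:2]: print(n,k,round(d["conf"],2),np.round(d["xy"],1),np.round(ray(c,d["xy"],z),4))
E
```

```text
t 0.0 p [0.2377 0.5503 0.2176] F [ 0.4  0.4 -0.4] op 0.0932 gf 0.0
[[-0.918, 0.397, -0.001], [0.397, 0.918, -0.002], [0.0, -0.002, -1.0]]
0.0188
scene plain_socket 0.61 [381.6 257. ] [ 0.468  -0.2946  0.03  ]
scene green_socket 0.83 [359.7 269.6] [ 0.4898 -0.2359  0.03  ]
scene go_gap 0.96 [282.  377.8] [0.4826 0.0511 0.011 ]
scene go_gap 0.37 [348.1 323.2] [ 0.4444 -0.1153  0.011 ]
scene nogo_stop 0.66 [269.2 365.7] [0.5173 0.0448 0.011 ]
scene nogo_stop 0.37 [291.2 290.6] [ 0.5895 -0.1197  0.011 ]
scene gauge 0.74 [274.5 371.8] [0.506 0.045 0.   ]
scene stand 0.79 [369.9 273.7] [ 0.4769 -0.2613  0.    ]
scene stand 0.59 [281.2 379.7] [0.4858 0.0507 0.    ]
scene pin_tip 0.77 [379.4 263.9] [ 0.4704 -0.2921  0.008 ]
scene pin_tip 0.4 [393.  205.3] [ 0.5394 -0.4899  0.008 ]
scene pin 0.61 [376.7 265.6] [ 0.473  -0.2843  0.008 ]
scene pin 0.34 [287.7 290.4] [ 0.5977 -0.1178  0.008 ]
side plain_socket 0.7 [284.7 258.4] [ 0.498  -0.2162  0.03  ]
side plain_socket 0.62 [277.8 276.3] [ 0.4685 -0.2826  0.03  ]
side green_socket 0.63 [282.2 262.6] [ 0.489 -0.232  0.03 ]
side go_gap 0.82 [258.9 210.1] [0.4909 0.0674 0.011 ]
side nogo_stop 0.66 [271.4 210.3] [0.5226 0.0583 0.011 ]
side nogo_stop 0.51 [284.  284.2] [ 0.4804 -0.2873  0.011 ]
side gauge 0.73 [268.7 218.4] [0.5106 0.0355 0.    ]
side gauge 0.46 [278.3 273. ] [ 0.481  -0.2254  0.    ]
side stand 0.73 [281.3 281.3] [ 0.4805 -0.2592  0.    ]
side stand 0.49 [351.4 228.7] [ 0.7031 -0.0702  0.    ]
side pin_tip 0.63 [282.1 287.3] [ 0.475  -0.2933  0.008 ]
side pin_tip 0.2 [267.5 218.9] [0.5043 0.0185 0.008 ]
side pin 0.86 [285.5 285. ] [ 0.4838 -0.2867  0.008 ]
```

View pics/scene1.png

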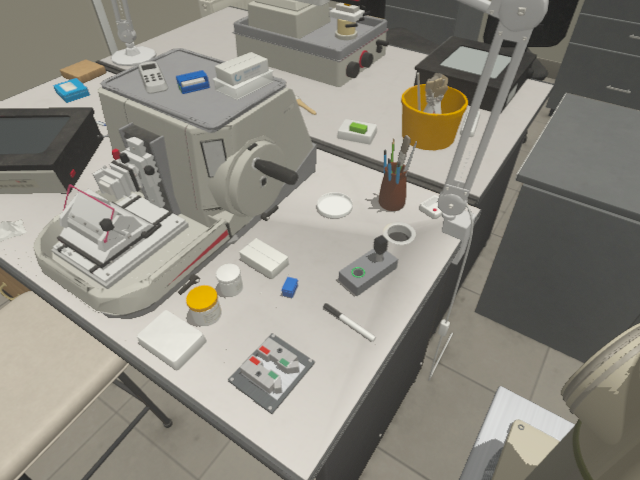

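View pics/side1.png

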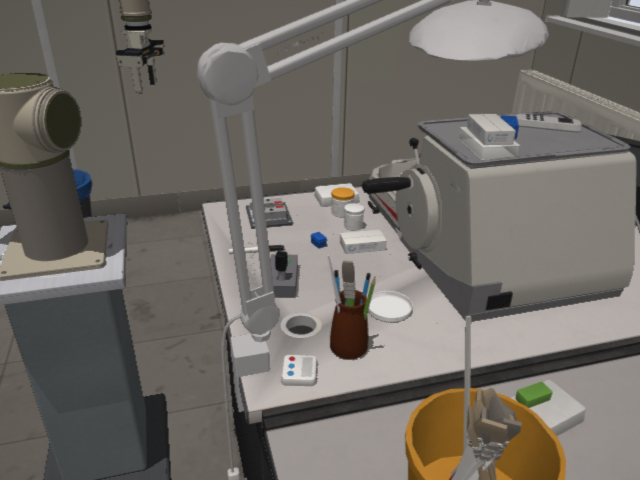

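Scene view: the stand is near (370,270), with the pin's grip at (380,245) and the green ring at (358,272). The gauge is near (272,370), with its jaws pointing up-left. The side view shows the lamp arm standing near the stand. I'll move above the gauge and look with the wrist camera.

Request:
apply_moves(
  steps=[-0.86,-0.76,0,0,0,0,100,-0.86,-0.76,0,0,0,0,100,-0.86,-0.76,0,0,0,0,100,-0.86,-0.76,0,0,0,0,100,-0.86,-0.76,0,0,0,0,100,-0.86,-0.76,0,0,0,0,100,-0.86,-0.76,0,0,0,0,100,-0.86,-0.76,0,0,0,0,100,-0.86,-0.76,0,0,0,0,100,-0.86,-0.76,0,0,0,0,100,-0.86,-0.76,0,0,0,0,100,-0.86,-0.76,0,0,0,0,100],
)

```text
t: 1.9
tool_pos: [0.4141, 0.1753, 0.2189]
orientation: [0.636, 3.076, 0.001]
force: [1.1, -0.2, -0.6]
opening: 0.0927
gripper_force: 0.0
```

Request:
apply_moves(
  steps=[-0.86,-0.76,0,0,0,0,100,-0.86,-0.76,0,0,0,0,100,-0.86,-0.76,0,0,0,0,100,0,0,0,0,0,1,100,0,0,0,0,0,1,100,0,0,0,0,0,1,100,0,0,0,0,0,1,100,0,0,0,0,0,1,100,0,0,0,0,0,1,100,0,0,0,0,0,1,100,0,0,0,0,0,1,100,0,0,0,0,0,1,100],
)

```text
t: 2.9
tool_pos: [0.4576, 0.0834, 0.2187]
orientation: [1.97, 2.447, 0.0]
force: [-0.1, -0.0, 0.3]
opening: 0.093
gripper_force: 0.0
```

Request:
apply_moves(
  steps=[0,0,0,0,0,1,100,0,0,0,0,0,1,100,0,0,0,0,0,1,100,0,0,0,0,0,1,100,0,0,0,0,0,0,100,0,0,0,0,0,0,100],
)

```text
t: 3.4
tool_pos: [0.4576, 0.0834, 0.2187]
orientation: [2.427, 1.994, 0.0]
force: [0.7, -0.3, 0.8]
opening: 0.0933
gripper_force: 0.0
```

```bash
python3 - <<'E'
from h import *
st()
c,im=snap("wrist","w1.png")
C=-np.array(c["R"]).T@np.array(c["t"]);print("cam",C,np.array(c["R"])[2])
for k,z in dict(go_gap=.011,nogo_stop=.011,gauge=0).items():
    for d in eyes.place_of("wrist",k)[:2]: print(k,round(d["conf"],2),np.round(d["xy"],1),np.round(ray(c,d["xy"],z),4))
E
```

```text
t 3.4 p [0.4576 0.0834 0.2187] F [ 0.7 -0.3  0.8] op 0.0933 gf 0.0
[[0.194, 0.981, 0.0], [0.981, -0.194, 0.0], [0.0, 0.0, -1.0]]
cam [0.47341105 0.16375646 0.38398925] [-0.057871   -0.29053893 -0.95511155]
go_gap 0.66 [349.9 236.8] [0.4811 0.0461 0.011 ]
nogo_stop 0.87 [388.6 224.5] [0.5216 0.0514 0.011 ]
gauge 0.65 [377.6 226.9] [0.5115 0.0477 0.    ]
```

View pics/w1.png

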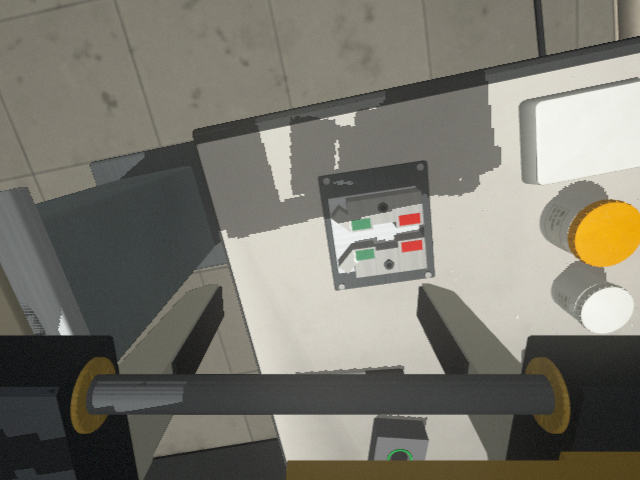

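The wrist view shows the gauge clearly. Its base corners are at about (319,178), (426,161), (435,275) and (336,290), with green marks at (361,225) and (366,254) and red marks at (410,219) and (412,246). I'll measure from those.

```bash
cat > g.py <<'E'
from h import *
def marks(c,im,box):
    x0,y0,x1,y1=box; a=im[y0:y1,x0:x1]; h=cv2.cvtColor(a,cv2.COLOR_RGB2HSV); out={}
    for n,m in dict(g=cv2.inRange(h,(40,90,40),(85,255,255)),r=cv2.inRange(h,(0,130,80),(8,255,255))|cv2.inRange(h,(172,130,80),(180,255,255))).items():
        k,_,s,ce=cv2.connectedComponentsWithStats(m)
        i=[j for j in np.argsort(-s[1:,4])+1 if s[j,4]>25][:2]
        out[n]=[ray(c,ce[j]+[x0,y0],.032) for j in i]; print(n,[(s[j,4],np.round(ce[j]+[x0,y0],1),np.round(ray(c,ce[j]+[x0,y0],.032),4)) for j in i])
    return out
E
python3 - <<'E'
from g import *
c=eyes.calibration("wrist"); im=cv2.imread("pics/w1.png")[:,:,::-1].copy()
o=marks(c,im,(300,150,450,300))
G,R=np.mean(o["g"],0),np.mean(o["r"],0); d=R-G;print("mid",G,R,"yaw",np.degrees(np.arctan2(d[1],d[0])),np.linalg.norm(d))
co=np.array([[319.5,178],[426,161.5],[434.5,275],[336.5,290]],np.float32)
g=cv2.cvtColor(im,cv2.COLOR_RGB2GRAY)
P=np.array([ray(c,p,.008) for p in co]);print(P);m=P.mean(0);print("centre",m)
e=(P[1]-P[0]+P[2]-P[3])/2;f=(P[0]-P[3]+P[1]-P[2])/2;print(np.linalg.norm(e),np.linalg.norm(f),np.degrees(np.arctan2(e[1],e[0])),np.degrees(np.arctan2(-f[0],f[1])))
u=e/np.linalg.norm(e);n=np.array([-u[1],u[0],0])
for k in o:
  for p in o[k]: print(k,(p-m)@u,(p-m)@n)
E
```

```text
g [(np.int32(158), array([360.8, 223.8]), array([0.493 , 0.0634, 0.032 ])), (np.int32(141), array([364.5, 254.1]), array([0.4916, 0.0326, 0.032 ]))]
r [(np.int32(204), array([409.3, 218.8]), array([0.5388, 0.0594, 0.032 ])), (np.int32(190), array([411.6, 245.7]), array([0.5376, 0.0323, 0.032 ]))]
mid [0.49231046 0.04802758 0.032     ] [0.53823822 0.04582931 0.032     ] yaw -2.740300037877919 0.04598034511466891
[[ 0.46218781  0.11027783  0.008     ]
 [ 0.56635218  0.10595378  0.008     ]
 [ 0.56176034 -0.01388891  0.008     ]
 [ 0.45680057 -0.01089279  0.008     ]]
centre [0.51177522 0.04786248 0.008     ]
0.10462610207844915 0.12060990134888608 -2.0047594413655205 -2.3709604865736003
g -0.01929667443591255 0.014918249200449102
g -0.019620585075491522 -0.01595009796092809
r 0.026652259532393353 0.012443324415300494
r 0.02638359353989196 -0.014655695783603711
```

Request:
apply_moves(
  steps=[-0.95,0.19,0,0,0,0,100,-0.95,0.19,0,0,0,0,100,-0.95,0.19,0,0,0,0,100,-0.95,0.19,0,0,0,0,100,-0.95,0.19,0,0,0,0,100,-0.95,0.19,0,0,0,0,100,-0.95,0.19,0,0,0,0,100,-0.95,0.19,0,0,0,0,100,-0.95,0.19,0,0,0,0,100,-0.95,0.19,0,0,0,0,100,0,0,0,0,0,0,100,0,0,0,0,0,0,100],
)

```text
t: 4.6
tool_pos: [0.4569, -0.2084, 0.2184]
orientation: [-2.432, -1.988, 0.0]
force: [0.3, 1.0, 0.2]
opening: 0.0932
gripper_force: 0.0
```

```bash
python3 - <<'E'
from h import *
st()
c,im=snap("wrist","w2.png")
for k,z in dict(plain_socket=.03,green_socket=.03,pin=.008,pin_tip=.008,stand=0).items():
    for d in eyes.place_of("wrist",k)[:2]: print(k,round(d["conf"],2),np.round(d["xy"],1),np.round(ray(c,d["xy"],z),4))
a,b=eyes.calibration("scene"),eyes.calibration("side")
def P(c): return np.array(c["K"])@np.c_[c["R"],c["t"]]
for p,q in (((453,200),(262,312)),((518,15),(230,72))):
    X=cv2.triangulatePoints(P(a),P(b),np.array(p,float),np.array(q,float));print("lamp",(X[:3]/X[3]).T)
E
```

```text
t 4.6 p [ 0.4569 -0.2084  0.2184] F [0.3 1.  0.2] op 0.0932 gf 0.0
[[0.199, 0.98, -0.0], [0.98, -0.199, 0.0], [0.0, -0.001, -1.0]]
plain_socket 0.56 [351.2 284.5] [ 0.4724 -0.2892  0.03  ]
plain_socket 0.36 [298.1 118.7] [ 0.4541 -0.1234  0.03  ]
green_socket 0.61 [358.5 223.7] [ 0.4902 -0.2284  0.03  ]
pin 0.96 [349.4 278.6] [ 0.4716 -0.2921  0.008 ]
pin_tip 0.63 [350.5 283. ] [ 0.4719 -0.2974  0.008 ]
stand 0.67 [352.7 242.6] [ 0.4822 -0.2559  0.    ]
lamp [[ 0.39650889 -0.48552933  0.09726365]]
lamp [[ 0.36757072 -0.48799171  0.50337974]]
```

View pics/w2.png

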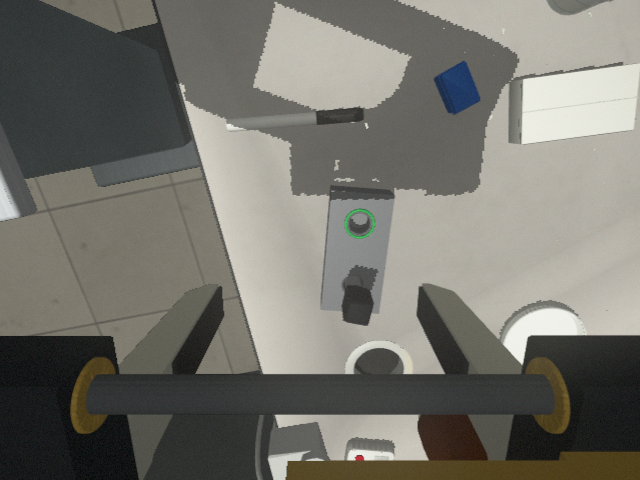

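The green ring is at (360,223), the pin's grip at about (357,300), and the stand's top corners are at about (330,197), (393,196) and (321,308). The lamp stands at (0.37,-0.49), which leaves enough clearance. A crop will help with the grip's yaw.

```bash
python3 - <<'E'
from h import *
c=eyes.calibration("wrist"); im=cv2.imread("pics/w2.png")
cv2.imwrite("pics/w2c.png",cv2.resize(cv2.convertScaleAbs(im[180:335,300:410],alpha=1.5,beta=25),None,fx=3.8,fy=3.8,interpolation=2))
h=cv2.cvtColor(im,cv2.COLOR_BGR2HSV);m=cv2.inRange(h,(45,110,50),(85,255,255));m[:190]=0;m[260:]=0
ys,xs=np.where(m>0);e=cv2.fitEllipse(cv2.convexHull(np.c_[xs,ys].astype(np.int32)));print(e,ray(c,e[0],.03))
co=np.array([(331,197),(393,195),(379.5,313),(321,308)])
P=np.array([ray(c,p,.03) for p in co]);print(P,P.mean(0));f=P[0]-P[3]+P[1]-P[2];print(np.linalg.norm(f)/2,np.degrees(np.arctan2(-f[0],f[1])))
E
```

```text
((359.2826843261719, 223.24002075195312), (29.18343162536621, 30.233972549438477), 66.55036926269531) [ 0.49172559 -0.22599179  0.03      ]
[[ 0.46992043 -0.19577186  0.03      ]
 [ 0.52713305 -0.20515751  0.03      ]
 [ 0.49644093 -0.32439967  0.03      ]
 [ 0.43843221 -0.30711752  0.03      ]] [ 0.48298166 -0.25811164  0.03      ]
0.11941224795342978 -15.091420215127153
```

View pics/w2c.png

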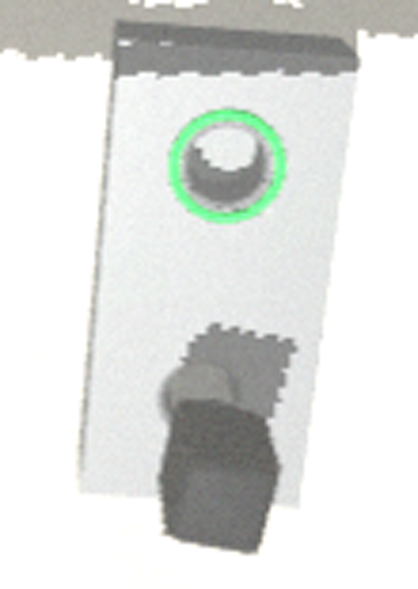

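```bash
python3 - <<'E'
from h import *
c=eyes.calibration("wrist")
P=np.array([ray(c,np.array(p)/3.8+[300,180],.09) for p in((165,468),(275,465),(258,552),(162,535))])
print(P,P.mean(0))
for a,b in((0,1),(3,2),(3,0),(2,1)): d=P[b]-P[a];print(np.linalg.norm(d),np.degrees(np.arctan2(d[1],d[0])))
P=np.array([ray(c,np.array(p)/3.8+[300,180],.03) for p in((113,75),(352,70),(300,507),(80,490))])
print(P.mean(0))
for a,b in((0,1),(3,2),(3,0),(2,1)): d=P[b]-P[a];print(np.linalg.norm(d),np.degrees(np.arctan2(d[1],d[0])))
E
```

```text
[[ 0.46390623 -0.27562214  0.09      ]
 [ 0.48810822 -0.27964898  0.09      ]
 [ 0.4809399  -0.30051256  0.09      ]
 [ 0.4602803  -0.2920097   0.09      ]] [ 0.47330866 -0.28694835  0.09      ]
0.024534706331317217 -9.446601502068404
0.02234094985494709 -22.370567519169033
0.016783906286902246 77.52367380989018
0.022060684739968618 71.03828972896902
[ 0.48217636 -0.2598403   0.03      ]
0.058960818062194206 -9.971266380846103
0.059875479804879866 -16.076962363462403
0.11410187257915924 74.75769684727254
0.12039621368976505 75.3086179445613
```

Request:
apply_moves(
  steps=[-0.83,0.36,0,0,0,0,60,-0.83,0.36,0,0,0,0,60,-0.83,0.36,0,0,0,0,60,0,0,0,0,0,0.65,60,0,0,0.8,0,0,0,60,0,0,0.8,0,0,0,60,0,0,0,0,0,0,60],
)

```text
t: 5.48
tool_pos: [0.4722, -0.2847, 0.1655]
orientation: [-2.49, -1.903, 0.003]
force: [-0.5, 1.4, -1.8]
opening: 0.0568
gripper_force: 0.0
```

```bash
python3 - <<'E'
from h import *
st()
c,im=snap("wrist","w3.png")
for k,z in dict(pin=.008,green_socket=.03).items():
    for d in eyes.place_of("wrist",k)[:2]: print(k,round(d["conf"],2),np.round(d["xy"],1),np.round(ray(c,d["xy"],z),4))
E
```

```text
t 5.48 p [ 0.4722 -0.2847  0.1655] F [-0.5  1.4 -1.8] op 0.0568 gf 0.0
[[0.262, 0.965, -0.006], [0.965, -0.262, 0.004], [0.003, -0.007, -1.0]]
pin 0.6 [324.3 224.6] [ 0.4733 -0.2903  0.008 ]
green_socket 0.9 [324.5 150.4] [ 0.4901 -0.2277  0.03  ]
```

View pics/w3.png

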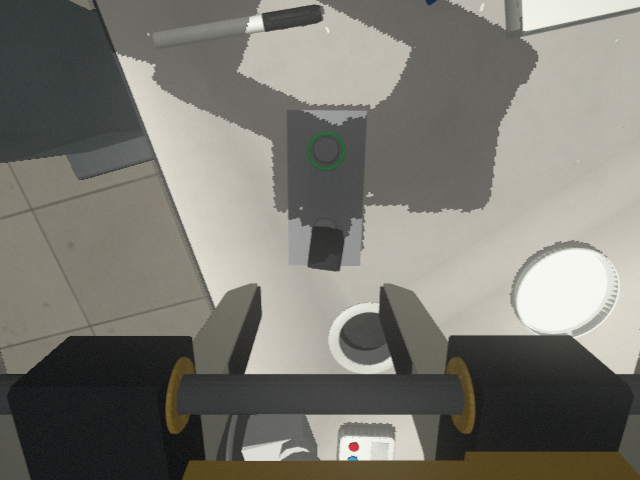

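The wrist view shows the pin's grip at (326,247), in line with the fingers and turned about 5° more clockwise than they are. I'll correct the yaw, then descend and grip.

Request:
apply_moves(
  steps=[-0.12,0.07,0.3,0,0,0.7,60,0,0,0.5,0,0,0,60,0,0,0.6,0,0,0,60,0,0,0.6,0,0,0,60,0,0,0.6,0,0,0,60,0,0,0.6,0,0,0,60,0,0,0.5,0,0,0,60,0,0,0,0,0,0,60,0,0,0,0,0,0,60],
)

```text
t: 6.38
tool_pos: [0.4759, -0.291, 0.0607]
orientation: [2.564, 1.814, 0.0]
force: [-0.6, 0.1, 0.7]
opening: 0.0559
gripper_force: 0.0
```

Request:
apply_moves(
  steps=[0,0,0,0,0,0,15,0,0,0,0,0,0,10,0,0,0,0,0,0,10,0,0,0,0,0,0,10,0,0,0,0,0,0,10,0,0,0,0,0,0,10,0,0,0,0,0,0,10,0,0,0,0,0,0,10],
  grip_force=15,
)

```text
t: 7.05
tool_pos: [0.4756, -0.2911, 0.06]
orientation: [2.565, 1.814, 0.0]
force: [-0.7, 0.1, 3.5]
opening: 0.022
gripper_force: 15.0
```

```bash
python3 - <<'E'
from h import *
s=st();print(s["q"])
E
```

```text
t 7.05 p [ 0.4756 -0.2911  0.06  ] F [-0.7  0.1  3.5] op 0.022 gf 15.0
[[0.333, 0.943, 0.0], [0.943, -0.333, -0.0], [-0.0, 0.0, -1.0]]
[-6.41177422e-01  1.50384179e-01  1.76627441e+00 -1.92122240e-06
  1.22453012e+00 -3.01416612e-01]
```

Gripped: the opening is exactly 22 mm, and the foot is 52 mm below the TCP. Next I'll lift and carry it to the gauge's front.

Request:
apply_moves(
  steps=[0,0,0,0,0,0,5,0,0,0,0,0,0,5,0,0,-0.2,0,0,0,5,0,0,-0.4,0,0,0,5,0,0,-0.6,0,0,0,5,0,0,-0.6,0,0,0,5,0,0,-0.6,0,0,0,5,0,0,0,0,0,0,5,0,0,0,0,0,0,5],
  grip_force=45,
)

```text
t: 7.8
tool_pos: [0.4763, -0.2916, 0.1332]
orientation: [2.563, 1.812, 0.001]
force: [-1.3, -0.6, -1.1]
opening: 0.0216
gripper_force: 45.0
```

Request:
apply_moves(
  steps=[0.4,-0.2,0,0,0,0,5,0.86,-0.42,0,0,0,0,5,0.86,-0.42,0,0,0,0,5,0.86,-0.42,0,0,0,0,5,0.86,-0.42,0,0,0,0,5,0.86,-0.42,0,0,0,0,5,0.86,-0.42,0,0,0,0,5,0.86,-0.42,0,0,0,0,5,0.86,-0.42,0,0,0,0,5,0.86,-0.42,0,0,0,0,5,0.86,-0.42,0,0,0,0,5,0.86,-0.42,0,0,0,0,5],
)

```text
t: 8.8
tool_pos: [0.4356, 0.0381, 0.1298]
orientation: [-2.563, -1.813, 0.003]
force: [-0.2, -0.2, -1.3]
opening: 0.0218
gripper_force: 45.0
```

Request:
apply_moves(
  steps=[0.4,-0.2,0,0,0,-0.9,5,0,0,0,0,0,-0.9,5,0,0,0,0,0,-0.9,5,0,0,0,0,0,-0.13,5,0,0,0,0,0,0,5,0,0,0,0,0,0,5],
)

```text
t: 9.3
tool_pos: [0.4352, 0.0496, 0.1308]
orientation: [-2.272, -2.168, 0.002]
force: [0.5, -0.3, -1.3]
opening: 0.0219
gripper_force: 45.0
```

```bash
python3 - <<'E'
from g import *
s=st()
c,im=snap("wrist","w4.png")
marks(c,im,(0,0,640,340))
for k in("pin_tip","pin"):
  for d in eyes.place_of("wrist",k)[:1]: print(k,d,ray(c,d["xy"],s["tool_pos"][2]-.052))
E
```

```text
t 9.3 p [0.4352 0.0496 0.1308] F [ 0.5 -0.3 -1.3] op 0.0219 gf 45.0
[[0.046, 0.999, -0.002], [0.999, -0.046, 0.0], [0.0, -0.002, -1.0]]
g [(np.int32(111), array([397.5, 261. ]), array([0.4909, 0.0298, 0.032 ])), (np.int32(45), array([406.8, 215.6]), array([0.4969, 0.0639, 0.032 ]))]
r [(np.int32(356), array([465.7, 219. ]), array([0.5388, 0.0595, 0.032 ])), (np.int32(332), array([461.5, 254.9]), array([0.5375, 0.0325, 0.032 ]))]
pin_tip {'xy': [319.8, 261.0], 'conf': 0.65} [0.43478542 0.04988682 0.07875369]
pin {'xy': [319.1, 258.8], 'conf': 0.74} [0.43442725 0.05132108 0.07875369]
```

View pics/w4.png

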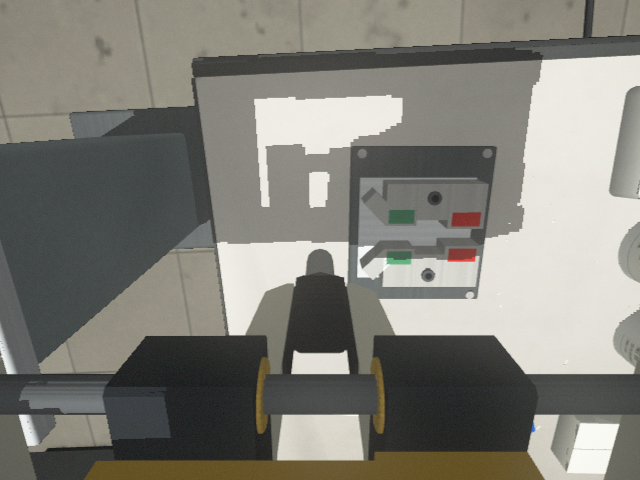

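The wrist view agrees with the earlier fit: the green marks are at (402,216) and (399,257), the red ones at (466,219) and (462,255), and the jaw line runs parallel to the tool's y. The pin is lined up in front of it, so I'll lower it and move towards the funnel.

Request:
apply_moves(
  steps=[0.03,0,0.3,0,0,0,5,0,0,0.6,0,0,0,5,0,0,0.6,0,0,0,5,0,0,0.4,0,0,0,5,0,0,0.2,0,0,0,5,0,0,0,0,0,0,5,0,0,0,0,0,0,5],
)

```text
t: 10.03
tool_pos: [0.4359, 0.0503, 0.0685]
orientation: [-2.269, -2.172, 0.001]
force: [0.4, -0.2, -1.8]
opening: 0.0214
gripper_force: 45.0
```

Request:
apply_moves(
  steps=[0,0.2,0,0,0,0,5,0,0.2,0,0,0,0,5,0,0.2,0,0,0,0,5,0,0.2,0,0,0,0,5,0,0.1,0,0,0,0,5,0,0.1,0,0,0,0,5,0,0,0,0,0,0,5,0,0,0,0,0,0,5],
)

```text
t: 10.7
tool_pos: [0.466, 0.0491, 0.0685]
orientation: [-2.269, -2.173, 0.0]
force: [-0.2, -0.4, -1.5]
opening: 0.0216
gripper_force: 45.0
```

```bash
python3 - <<'E'
from g import *
s=st()
c,im=snap("wrist","w5.png")
marks(c,im,(0,0,640,340))
E
```

```text
t 10.7 p [0.466  0.0491 0.0685] F [-0.2 -0.4 -1.5] op 0.0216 gf 45.0
[[0.043, 0.999, -0.0], [0.999, -0.043, -0.0], [-0.0, -0.0, -1.0]]
g [(np.int32(386), array([369.1, 244.7]), array([0.4936, 0.0637, 0.032 ])), (np.int32(37), array([378.5, 292.4]), array([0.4989, 0.0344, 0.032 ]))]
r [(np.int32(597), array([450.7, 248. ]), array([0.5389, 0.0598, 0.032 ])), (np.int32(537), array([445.8, 292.6]), array([0.5377, 0.0328, 0.032 ]))]
```

View pics/w5.png

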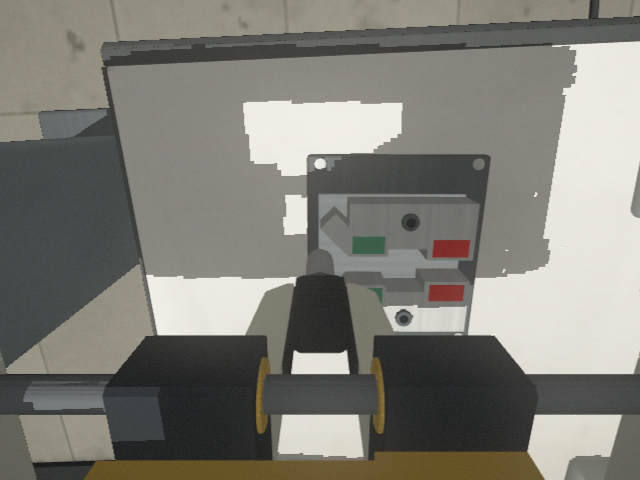

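The shaft, at (320,262), is at the funnel's mouth and close to the jaw line. From here I'll advance gently.

Request:
apply_moves(
  steps=[0,0.06,0,0,0,0,5,0,0.06,0,0,0,0,5,0,0.05,0,0,0,0,5,0,0.05,0,0,0,0,5,0,0.05,0,0,0,0,5,0,0.05,0,0,0,0,5,0,0,0,0,0,0,5],
)

```text
t: 11.33
tool_pos: [0.4759, 0.0486, 0.0687]
orientation: [2.269, 2.173, 0.0]
force: [-0.1, 0.3, -0.7]
opening: 0.0216
gripper_force: 45.0
```

Request:
apply_moves(
  steps=[0,0.03,0,0,0,0,5,0,0.03,0,0,0,0,5,0,0.03,0,0,0,0,5,0,0,0,0,0,0,5],
)

```text
t: 11.67
tool_pos: [0.4784, 0.0485, 0.0686]
orientation: [2.269, 2.173, -0.0]
force: [0.2, 0.3, -1.4]
opening: 0.0215
gripper_force: 45.0
```

Request:
apply_moves(
  steps=[0,0.025,0,0,0,0,5,0,0.025,0,0,0,0,5,0,0,0,0,0,0,5],
)

```text
t: 11.92
tool_pos: [0.4799, 0.0485, 0.0687]
orientation: [2.269, 2.173, 0.0]
force: [-0.5, -0.0, -0.9]
opening: 0.0214
gripper_force: 45.0
```

Request:
apply_moves(
  steps=[0,0.025,0,0,0,0,5,0,0.025,0,0,0,0,5,0,0,0,0,0,0,5],
)

```text
t: 12.17
tool_pos: [0.4814, 0.0484, 0.0687]
orientation: [2.269, 2.173, 0.0]
force: [0.2, 0.0, -1.6]
opening: 0.0214
gripper_force: 45.0
```

Request:
apply_moves(
  steps=[0,0.04,0,0,0,0,5,0,0.04,0,0,0,0,5,0,0,0,0,0,0,5],
)

```text
t: 12.42
tool_pos: [0.484, 0.0483, 0.0687]
orientation: [2.269, 2.173, 0.0]
force: [-0.0, 0.6, -0.9]
opening: 0.0216
gripper_force: 45.0
```

Request:
apply_moves(
  steps=[0,0.04,0,0,0,0,5,0,0.04,0,0,0,0,5,0,0,0,0,0,0,5],
)

```text
t: 12.67
tool_pos: [0.4863, 0.0482, 0.0687]
orientation: [2.269, 2.173, 0.0]
force: [0.6, 0.1, -0.7]
opening: 0.0217
gripper_force: 45.0
```

Request:
apply_moves(
  steps=[0,0.04,0,0,0,0,5,0,0.04,0,0,0,0,5,0,0,0,0,0,0,5],
)

```text
t: 12.92
tool_pos: [0.4887, 0.0481, 0.0687]
orientation: [2.269, 2.173, 0.0]
force: [0.7, -1.1, -1.7]
opening: 0.0219
gripper_force: 45.0
```

In the go gap with almost no force. Onward to the chamber.

Request:
apply_moves(
  steps=[0,0.05,0,0,0,0,5,0,0.05,0,0,0,0,5,0,0.05,0,0,0,0,5,0,0,0,0,0,0,5],
)

```text
t: 13.25
tool_pos: [0.4933, 0.0479, 0.0687]
orientation: [2.269, 2.172, 0.0]
force: [-0.5, -0.2, -1.6]
opening: 0.0218
gripper_force: 45.0
```

Request:
apply_moves(
  steps=[0,0.05,0,0,0,0,5,0,0.05,0,0,0,0,5,0,0.05,0,0,0,0,5,0,0,0,0,0,0,5],
)

```text
t: 13.58
tool_pos: [0.4978, 0.0477, 0.0687]
orientation: [2.269, 2.173, 0.0]
force: [0.4, -0.6, -2.2]
opening: 0.0215
gripper_force: 45.0
```

Request:
apply_moves(
  steps=[0,0.05,0,0,0,0,5,0,0.05,0,0,0,0,5,0,0.05,0,0,0,0,5,0,0,0,0,0,0,5],
)

```text
t: 13.92
tool_pos: [0.5023, 0.0475, 0.0687]
orientation: [2.269, 2.173, 0.0]
force: [0.2, -0.3, -1.5]
opening: 0.0218
gripper_force: 45.0
```

Request:
apply_moves(
  steps=[0,0.05,0,0,0,0,5,0,0.05,0,0,0,0,5,0,0.05,0,0,0,0,5,0,0,0,0,0,0,5],
)

```text
t: 14.25
tool_pos: [0.5068, 0.0473, 0.0687]
orientation: [2.269, 2.173, 0.0]
force: [-0.4, 0.7, -1.1]
opening: 0.0216
gripper_force: 45.0
```

Request:
apply_moves(
  steps=[0,0.05,0,0,0,0,5,0,0.05,0,0,0,0,5,0,0.05,0,0,0,0,5,0,0,0,0,0,0,5],
)

```text
t: 14.58
tool_pos: [0.5113, 0.0471, 0.0687]
orientation: [2.269, 2.173, 0.0]
force: [1.1, 0.2, -0.5]
opening: 0.0221
gripper_force: 45.0
```

Request:
apply_moves(
  steps=[0,0.05,0,0,0,0,5,0,0.05,0,0,0,0,5,0,0.05,0,0,0,0,5,0,0,0,0,0,0,5],
)

```text
t: 14.92
tool_pos: [0.5158, 0.0469, 0.0687]
orientation: [2.269, 2.173, 0.0]
force: [-0.5, 0.7, -0.4]
opening: 0.0216
gripper_force: 45.0
```

Request:
apply_moves(
  steps=[0,0.02,0,0,0,0,5,0,0.02,0,0,0,0,5,0,0,0,0,0,0,5],
)

```text
t: 15.17
tool_pos: [0.5167, 0.0469, 0.0687]
orientation: [2.269, 2.173, 0.0]
force: [-0.0, -0.7, -1.9]
opening: 0.0221
gripper_force: 45.0
```

Request:
apply_moves(
  steps=[0,0.02,0,0,0,0,5,0,0.01,0,0,0,0,5,0,0,0,0,0,0,5],
)

```text
t: 15.42
tool_pos: [0.5176, 0.0468, 0.0686]
orientation: [2.269, 2.173, -0.0]
force: [0.3, 0.4, -1.8]
opening: 0.0217
gripper_force: 45.0
```

Request:
apply_moves(
  steps=[0,0.02,0,0,0,0,5,0,0.01,0,0,0,0,5,0,0,0,0,0,0,5],
)

```text
t: 15.67
tool_pos: [0.5185, 0.0468, 0.0686]
orientation: [2.269, 2.173, 0.0]
force: [-0.1, 0.5, -1.7]
opening: 0.0216
gripper_force: 45.0
```

Request:
apply_moves(
  steps=[0,0.02,0,0,0,0,5,0,0,0,0,0,0,5],
)

```text
t: 15.83
tool_pos: [0.5191, 0.0468, 0.0686]
orientation: [2.269, 2.173, 0.0]
force: [-0.7, 0.5, -1.4]
opening: 0.0215
gripper_force: 45.0
```

Request:
apply_moves(
  steps=[0,0.02,0,0,0,0,5,0,0,0,0,0,0,5],
)

```text
t: 16.0
tool_pos: [0.5197, 0.0467, 0.0686]
orientation: [2.269, 2.173, 0.0]
force: [0.4, -0.8, -1.3]
opening: 0.0217
gripper_force: 45.0
```

Request:
apply_moves(
  steps=[0,0.02,0,0,0,0,5,0,0,0,0,0,0,5],
)

```text
t: 16.17
tool_pos: [0.5203, 0.0467, 0.0687]
orientation: [2.269, 2.173, 0.0]
force: [-0.2, 0.5, -2.0]
opening: 0.0217
gripper_force: 45.0
```

Request:
apply_moves(
  steps=[0,0.02,0,0,0,0,5,0,0,0,0,0,0,5],
)

```text
t: 16.33
tool_pos: [0.5209, 0.0467, 0.0686]
orientation: [-2.269, -2.173, 0.0]
force: [0.1, -0.2, -0.8]
opening: 0.0217
gripper_force: 45.0
```

Request:
apply_moves(
  steps=[0,0.02,0,0,0,0,5,0,0,0,0,0,0,5],
)

```text
t: 16.5
tool_pos: [0.5212, 0.0466, 0.0685]
orientation: [-2.269, -2.173, 0.001]
force: [-0.7, -0.5, -1.6]
opening: 0.022
gripper_force: 45.0
```

Request:
apply_moves(
  steps=[0,0.02,0,0,0,0,5,0,0,0,0,0,0,5],
)

```text
t: 16.67
tool_pos: [0.5216, 0.0465, 0.0684]
orientation: [-2.269, -2.172, 0.002]
force: [-2.9, -0.5, -0.1]
opening: 0.0217
gripper_force: 45.0
```

Request:
apply_moves(
  steps=[0,0.015,0,0,0,0,5,0,0,0,0,0,0,5],
)

```text
t: 16.83
tool_pos: [0.5219, 0.0464, 0.0683]
orientation: [-2.269, -2.172, 0.002]
force: [-3.7, -1.6, -1.3]
opening: 0.0218
gripper_force: 45.0
```

Request:
apply_moves(
  steps=[0,0.015,0,0,0,0,5,0,0,0,0,0,0,5],
)

```text
t: 17.0
tool_pos: [0.5221, 0.0464, 0.0682]
orientation: [-2.268, -2.172, 0.003]
force: [-5.7, -1.3, 1.2]
opening: 0.0218
gripper_force: 45.0
```

Request:
apply_moves(
  steps=[0,0.01,0,0,0,0,5,0,0,0,0,0,0,5],
)

```text
t: 17.17
tool_pos: [0.5222, 0.0464, 0.0682]
orientation: [-2.268, -2.172, 0.003]
force: [-6.5, -1.7, 1.6]
opening: 0.0217
gripper_force: 45.0
```

Request:
apply_moves(
  steps=[0,0.01,0,0,0,0,5,0,0,0,0,0,0,5,0,0,0,0,0,0,5,0,0,0,0,0,0,5,0,0,0,0,0,0,5,0,0,0,0,0,0,5,0,0,0,0,0,0,5,0,0,0,0,0,0,5,0,0,0,0,0,0,5,0,0,0,0,0,0,5,0,0,0,0,0,0,5,0,0,0,0,0,0,5],
)

```text
t: 18.17
tool_pos: [0.5223, 0.0464, 0.0681]
orientation: [-2.268, -2.172, 0.004]
force: [-7.9, -1.8, 0.8]
opening: 0.0219
gripper_force: 45.0
```

```bash
python3 - <<'E'
from h import *
st();F=[]
for i in range(4): eyes.read_camera("side");F.append(robot.read_state()["force"])
print(np.mean(F,0))
c,im=snap("wrist","w6.png")
E
```

```text
t 18.17 p [0.5223 0.0464 0.0681] F [-7.9 -1.8  0.8] op 0.0219 gf 45.0
[[0.043, 0.999, -0.003], [0.999, -0.043, -0.0], [-0.0, -0.003, -1.0]]
[-6.85816357 -1.88791715  1.72569734]
```

View pics/w6.png

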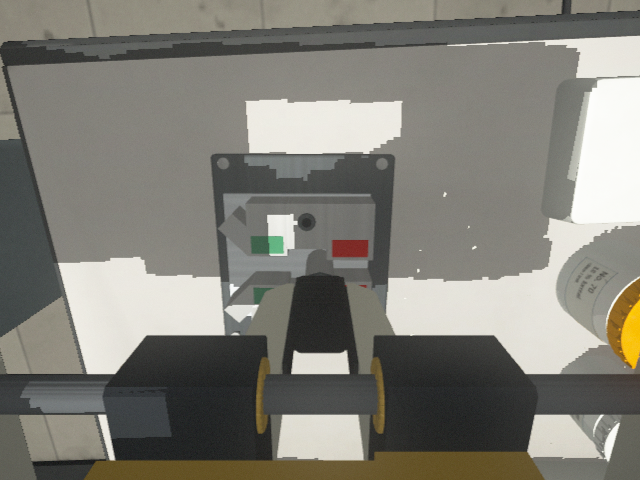

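It's seated against the red no-go gap, just behind the red marks at (350,248), and has been held for over a second at about 7 N. I'll draw it straight back.

Request:
apply_moves(
  steps=[0,-0.05,0,0,0,0,5,0,-0.05,0,0,0,0,5,0,-0.08,0,0,0,0,5,0,-0.08,0,0,0,0,5,0,-0.08,0,0,0,0,5,0,-0.08,0,0,0,0,5,0,0,0,0,0,0,5],
)

```text
t: 19.0
tool_pos: [0.5106, 0.0473, 0.0687]
orientation: [-2.269, -2.173, -0.0]
force: [-0.0, -0.0, -1.4]
opening: 0.0219
gripper_force: 45.0
```

Request:
apply_moves(
  steps=[0,-0.08,0,0,0,0,5,0,-0.08,0,0,0,0,5,0,-0.08,0,0,0,0,5,0,-0.08,0,0,0,0,5,0,-0.08,0,0,0,0,5,0,0,0,0,0,0,5],
)

```text
t: 19.5
tool_pos: [0.4984, 0.0477, 0.0685]
orientation: [-2.269, -2.173, 0.0]
force: [0.5, -0.4, -0.7]
opening: 0.0217
gripper_force: 45.0
```

Request:
apply_moves(
  steps=[0,-0.08,0,0,0,0,5,0,-0.08,0,0,0,0,5,0,-0.08,0,0,0,0,5,0,-0.1,0,0,0,0,5,0,-0.1,0,0,0,0,5,0,-0.1,0,0,0,0,5,0,-0.1,0,0,0,0,5,0,-0.1,0,0,0,0,5,0,0,0,0,0,0,5],
)

```text
t: 20.25
tool_pos: [0.4762, 0.0487, 0.0685]
orientation: [-2.269, -2.173, 0.0]
force: [-0.5, 0.2, -0.7]
opening: 0.0216
gripper_force: 45.0
```

Request:
apply_moves(
  steps=[0,-0.2,0,0,0,0,5,0,-0.3,0,0,0,0,5,0,-0.3,0,0,0,0,5,0,-0.3,0,0,0,0,5,0,-0.3,0,0,0,0,5,0,-0.2,0,0,0,0,5,0,0,0,0,0,0,5,0,0,0,0,0,0,5],
)

```text
t: 20.92
tool_pos: [0.4289, 0.0507, 0.0688]
orientation: [2.269, 2.172, 0.001]
force: [0.2, 0.3, -1.0]
opening: 0.0217
gripper_force: 45.0
```

Out through the front. Next I'll lift, carry it to above the green socket and look.

Request:
apply_moves(
  steps=[0,0,-0.4,0,0,0,5,0,0,-0.6,0,0,0,5,0,0,-0.6,0,0,0,5,0,0,-0.6,0,0,0,5,0,0,0,0,0,0.95,5,0,0,0,0,0,0.95,5,0,0,0,0,0,0.93,5,0,0,0,0,0,0,5],
)

```text
t: 21.58
tool_pos: [0.4295, 0.0506, 0.135]
orientation: [2.569, 1.808, 0.001]
force: [-0.3, 0.6, -1.6]
opening: 0.0219
gripper_force: 45.0
```

```bash
python3 - <<'E'
from h import *
s=st();d=np.array([.4917,-.228,s["tool_pos"][2]])-s["tool_pos"]
print(Ro.from_rotvec(s["orientation"]).as_matrix().T@d/.03)
E
```

```text
t 21.58 p [0.4295 0.0506 0.135 ] F [-0.3  0.6 -1.6] op 0.0219 gf 45.0
[[0.338, 0.941, 0.001], [0.941, -0.338, -0.0], [0.0, 0.001, -1.0]]
[-8.04198565e+00  5.08863709e+00  2.15080862e-03]
```

Request:
apply_moves(
  steps=[-0.4,0.25,0,0,0,0,5,-0.84,0.53,0,0,0,0,5,-0.84,0.53,0,0,0,0,5,-0.84,0.53,0,0,0,0,5,-0.84,0.53,0,0,0,0,5,-0.84,0.53,0,0,0,0,5,-0.84,0.53,0,0,0,0,5,-0.84,0.53,0,0,0,0,5,-0.84,0.53,0,0,0,0,5,-0.84,0.53,0,0,0,0,5,-0.08,0.07,0,0,0,0,5,0,0,0,0,0,0,5],
)

```text
t: 22.58
tool_pos: [0.4926, -0.2293, 0.1343]
orientation: [-2.565, -1.814, 0.0]
force: [0.5, 0.6, -1.5]
opening: 0.0218
gripper_force: 45.0
```

Request:
apply_moves(
  steps=[0,0,0.4,0,0,0,5,0,0,0.4,0,0,0,5,0,0,0.2,0,0,0,5,0,0,0,0,0,0,5,0,0,0,0,0,0,5],
)

```text
t: 23.0
tool_pos: [0.4917, -0.2264, 0.1034]
orientation: [-2.562, -1.815, 0.001]
force: [-1.3, -0.4, -1.6]
opening: 0.0216
gripper_force: 45.0
```

```bash
python3 - <<'E'
from h import *
s=st();c,im=snap("wrist","w7.png")
for k in("pin_tip","green_socket","plain_socket"):
  for d in eyes.place_of("wrist",k)[:1]: print(k,d,ray(c,d["xy"],.03 if "s" in k else s["tool_pos"][2]-.052))
E
```

```text
t 23.0 p [ 0.4917 -0.2264  0.1034] F [-1.3 -0.4 -1.6] op 0.0216 gf 45.0
[[0.332, 0.943, -0.002], [0.943, -0.332, 0.001], [0.0, -0.002, -1.0]]
pin_tip {'xy': [317.5, 263.8], 'conf': 0.69} [ 0.48966495 -0.22737652  0.051445  ]
green_socket {'xy': [321.8, 252.4], 'conf': 0.83} [ 0.49210153 -0.2284299   0.03      ]
```

View pics/w7.png

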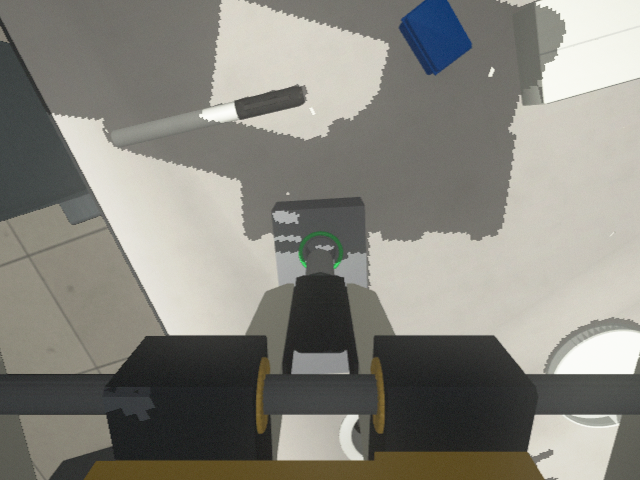

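The ring is at about (322,251) and the shaft's foot sits at (320,250–275), nearly concentric with it. I'll refine numerically.

```bash
python3 - <<'E'
from h import *
from scipy.optimize import least_squares
c=eyes.calibration("wrist"); im=cv2.imread("pics/w7.png"); s=robot.read_state();print(np.round(s["tool_pos"],4))
h=cv2.cvtColor(im,cv2.COLOR_BGR2HSV);m=cv2.inRange(h,(45,90,30),(85,255,255));m[:220]=0;m[285:]=0;m[:,:290]=0;m[:,352:]=0
ys,xs=np.where(m>0);W=np.array([ray(c,p,.03)[:2] for p in np.c_[xs,ys]])
r=least_squares(lambda p:np.hypot(*(W-p[:2]).T)-p[2],[.492,-.228,.012],loss="soft_l1",f_scale=.001);print(len(W),"ring",r.x)
z=s["tool_pos"][2]-.052;a=np.linspace(0,2*np.pi,73)
q=np.array([proj(c,[s["tool_pos"][0]+.008*np.cos(t),s["tool_pos"][1]+.008*np.sin(t),z]) for t in a])
print("predicted foot at TCP axis: cols",q[:,0].min(),q[:,0].max(),"rows",q[:,1].min(),q[:,1].max(),"centre",proj(c,[*s["tool_pos"][:2],z]))
g=cv2.cvtColor(im,cv2.COLOR_BGR2GRAY)
for row in(262,268): print(row,g[row,298:342].tolist())
print(g[238:270,320].tolist())
print("px per mm",np.linalg.norm(proj(c,[.4917,-.2264,z])-proj(c,[.4917,-.2254,z])))
E
```

```text
[ 0.4929 -0.2276  0.1053]
370 ring [ 0.49235895 -0.23010062  0.0135938 ]
predicted foot at TCP axis: cols 306.6135178011558 333.04459489342463 rows 248.74978100033667 273.52579493145015 centre [319.83070758 261.26460687]
262 [169, 167, 148, 139, 158, 150, 125, 118, 95, 86, 88, 88, 90, 89, 89, 89, 86, 89, 91, 92, 92, 87, 90, 87, 92, 89, 90, 90, 90, 89, 89, 90, 87, 87, 90, 110, 103, 84, 84, 97, 136, 144, 144, 153]
268 [167, 170, 168, 168, 168, 166, 167, 149, 107, 88, 89, 87, 92, 92, 91, 89, 92, 88, 90, 91, 89, 91, 90, 93, 90, 89, 90, 91, 89, 88, 88, 86, 87, 85, 83, 101, 128, 128, 147, 161, 160, 159, 162, 161]
[82, 83, 83, 84, 81, 80, 94, 166, 168, 167, 155, 88, 90, 89, 90, 92, 92, 85, 88, 90, 91, 92, 90, 88, 90, 87, 89, 89, 89, 90, 90, 90]
px per mm 1.565899889809759
```

Request:
apply_moves(
  steps=[-0.055,0,0.2,0,0,0,5,0,0,0.25,0,0,0,5,0,0,0.2,0,0,0,5,0,0,0,0,0,0,5,0,0,0,0,0,0,5],
)

```text
t: 23.62
tool_pos: [0.4912, -0.2288, 0.0841]
orientation: [-2.564, -1.813, 0.001]
force: [0.2, -0.0, -0.9]
opening: 0.0218
gripper_force: 45.0
```

Request:
apply_moves(
  steps=[0,0,0.06,0,0,0,5,0,0,0.06,0,0,0,5,0,0,0.06,0,0,0,5,0,0,0,0,0,0,5,0,0,0,0,0,0,5],
)

```text
t: 24.03
tool_pos: [0.4918, -0.2291, 0.0797]
orientation: [-2.565, -1.814, 0.0]
force: [-0.6, 0.2, -1.3]
opening: 0.022
gripper_force: 45.0
```

Request:
apply_moves(
  steps=[0,0,0.06,0,0,0,5,0,0,0.06,0,0,0,5,0,0,0.06,0,0,0,5,0,0,0,0,0,0,5],
)

```text
t: 24.37
tool_pos: [0.4916, -0.229, 0.0738]
orientation: [-2.564, -1.814, 0.001]
force: [-0.3, -0.3, -0.7]
opening: 0.022
gripper_force: 45.0
```

Request:
apply_moves(
  steps=[0,0,0.08,0,0,0,5,0,0,0.08,0,0,0,5,0,0,0.08,0,0,0,5,0,0,0.08,0,0,0,5,0,0,0,0,0,0,5,0,0,0,0,0,0,5],
)

```text
t: 24.87
tool_pos: [0.4917, -0.2291, 0.0645]
orientation: [-2.565, -1.814, 0.0]
force: [0.0, -0.8, -1.8]
opening: 0.0217
gripper_force: 45.0
```

Request:
apply_moves(
  steps=[0,0,0.05,0,0,0,5,0,0,0.05,0,0,0,5,0,0,0,0,0,0,5,0,0,0,0,0,0,5],
)

```text
t: 25.2
tool_pos: [0.4918, -0.2291, 0.0616]
orientation: [-2.565, -1.814, 0.0]
force: [-0.2, 0.1, -1.2]
opening: 0.0217
gripper_force: 45.0
```

Request:
apply_moves(
  steps=[0,0,0.02,0,0,0,5,0,0,0.02,0,0,0,5,0,0,0,0,0,0,5,0,0,0,0,0,0,5],
)

```text
t: 25.53
tool_pos: [0.4918, -0.2291, 0.0605]
orientation: [-2.565, -1.814, 0.0]
force: [-1.5, -0.4, -1.1]
opening: 0.0216
gripper_force: 45.0
```

Request:
apply_moves(
  steps=[0,0,0,0,0,0,30,0,0,0,0,0,0,40,0,0,0,0,0,0,60,0,0,0,0,0,0,60,0,0,0,0,0,0,60,0,0,0,0,0,0,60,0,0,0,0,0,0,60],
  grip_force=10,
)

```text
t: 26.12
tool_pos: [0.4919, -0.2292, 0.0606]
orientation: [2.565, 1.814, 0.0]
force: [-0.5, 0.1, -0.9]
opening: 0.0554
gripper_force: 0.0
```

Request:
apply_moves(
  steps=[0,0,-0.3,0,0,0,60,0,0,-0.6,0,0,0,60,0,0,-0.6,0,0,0,60,0,0,-0.6,0,0,0,60,0,0,-0.6,0,0,0,60,0,0,-0.6,0,0,0,60,0,0,-0.6,0,0,0,60,0,0,0,0,0,0,60,0,0,0,0,0,0,60],
)

```text
t: 26.87
tool_pos: [0.4928, -0.2297, 0.1793]
orientation: [2.563, 1.812, 0.002]
force: [-0.3, 0.4, -0.8]
opening: 0.0558
gripper_force: 0.0
```

```bash
python3 - <<'E'
from h import *
s=st();c,im=snap("wrist","w8.png")
for k in("pin_tip","pin","green_socket"):
  for d in eyes.place_of("wrist",k)[:1]: print(k,d,ray(c,d["xy"],.03 if "s" in k else .008))
cv2.imwrite("pics/w8.png",im[:,:,::-1])
E
```

```text
t 26.87 p [ 0.4928 -0.2297  0.1793] F [-0.3  0.4 -0.8] op 0.0558 gf 0.0
[[0.333, 0.943, 0.003], [0.943, -0.333, -0.002], [-0.001, 0.003, -1.0]]
pin_tip {'xy': [317.6, 217.5], 'conf': 0.63} [ 0.49028542 -0.23178381  0.008     ]
pin {'xy': [317.6, 214.5], 'conf': 0.91} [ 0.49121614 -0.22915509  0.008     ]
green_socket {'xy': [315.7, 218.7], 'conf': 0.77} [ 0.49033993 -0.22702928  0.03      ]
```

View pics/w8.png

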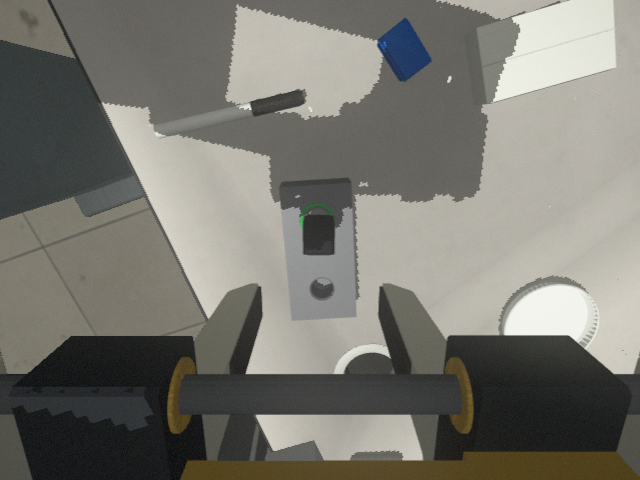

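The pin stands upright in the green-ringed socket at (318,215), the plain socket at (321,288) is empty, and the gripper is clear. I'm handing the job in.

```bash
python3 -c "
from plant import robot
print(robot.close_job())"
```

```text
the job is handed in; nothing more can be done
None
```

The pin passed through the go gap, stopped at the no-go gap under about 7 N for over a second, came back out through the front, and now stands released in the green-ringed socket; the job is handed in, but no verdict came back.

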